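# Press the tallest sweet jar's lid shut

### The arm

A 7-joint arm with a two-finger parallel gripper is mounted at the origin on the work surface. World frame = base frame: x ahead of the robot, y to its left, z up, the work surface at z = 0. Lengths are in mm, angles in rad, forces in N, time in s.
With the tool pointing down it reaches from about 425 to 975 mm from the base axis. Payload 16.7 kg.
Tool frame: the origin (TCP) lies midway between the tips of the shut fingers; the grasp point (between the pads) lies 19 mm behind it; z points along the fingers, y is the line along which they close (so a half turn about z gives the same grasp; the last joint's range is limited). The gripper opens to 85 mm and grips with 20 to 120 N. Pads are 22 mm wide; open, the fingers measure 114 mm over their backs; the gripper's body (76 mm by 85 mm) begins 54 mm behind the grasp point. The pads swing forward as they close: fully open they stand 13 mm farther back than shut.
Start: joints at [-1.351, 0.426, 0.074, 1.606, -0.034, 1.111, -0.067], TCP at [243.967, 629.33, 231.302] pointing down, gripper open.
Joint ranges: [-2.85, 2.85], [-0.5, 2.14], [-1.23, 1.37], [0.21, 2.46], [-1.02, 4.16], [0.16, 2.05], [-2.73, 2.73]. Speed limits (rad/s): [1.89, 1.89, 2.39, 2.39, 3.01, 3.01, 3.01].

### API

Orientations are given as a unit quaternion [w, x, y, z].
In Python, from bench import r, eyes gives the robot as it stands. The module is installed in compiled form; this text tells all that it offers.
- The arm moves only by the tool carry_out, never from a script. Its argument "plan" is a list of rows, each a list of 4 numbers: the shift along the tool's x, y, z in cm, then the turn about the tool's z in units of 6 degrees (1.0 is 6 degrees). In form: [[dx, dy, dz, spin], ...]. A call has 1 to 12 rows; each row is the pose to reach, as a shift and turn from the pose commanded when the call began, along the tool's axes at that moment; what a row does not reach only later rows make up. A row lasts 1/10 s, in which the tool goes at most 50 mm and 8.59 degrees, less where a joint would pass 70% of its speed; a pose out of reach is approached as far as the arm can. A call with a gripper value outside its range is refused whole. "grip" is the finger opening in cm, from 0 to 8.54, set as the call begins (left out, the last holds). The fingers move at their own pace and stop on an object; "grip_force" is the grip in N (left out, the last holds). Time passes only in rows, so rows that repeat a pose let the fingers close. It gives the time, the measured TCP pose, the force, the opening and the grip force at its end, in the units of the state.
- r.observe(): the state, without advancing time (a new reading comes with each control period).
- eyes.camera(name): name is "scene" or "top"; returns the picture (420x560x3 uint8, red, green, blue); there is no depth.
- eyes.get_calibration(name): a dict with "intrinsics" (3x3 intrinsics, pixels), "camera_from_world" (4x4, takes a point from world to camera coordinates). Camera axes: x right, y up, looking along -z (the intrinsics and any distortion apply to the point x, -y, -z); pixel columns grow to the right and rows downward; lengths in mm; the calibration is good to about 2 mm. A picture is of the moment at which its call begins. get_calibration takes no time and is no camera call.
- r.close_job(): hands the job in; it is judged then, once.
The state is a dict: "time": time; "joints": joint angles; "joint_velocities": joint speeds; "joint_efforts": joint torques, N m; "ee_pos": TCP position; "eef_rot": TCP orientation; "contact_force": force on the tool from outside, world axes, zero at the start; "ft_torque": the same for the moment, N m; "gripper_width": finger opening in mm; "grip_force": force on a finger pad.
Only numpy, scipy, OpenCV 4.12 (cv2) and the standard library are available. Lean on these libraries where they do the work, as an engineer would, in place of code of your own. Each camera call takes 0.05 s, during which the arm holds its last target. There are 200 camera calls.

### The job

Three sweet jars stand on the shop counter with their flap lids open. Press the lid of the tallest jar fully shut with the fingertips, gently and without shoving, lifting or tipping the jar, then take the hand away. The two shorter jars are still being filled: leave their lids standing open as they are, and do not disturb those jars, the scoop or the tin.

Things in the scene. Friction and masses are not known exactly. Their poses are not given: they have to be found in the camera images.
- tall_jar: The tallest of three square clear plastic jars full of sweets, 100 x 100 mm and 180 mm high to the rim, about 0.8 kg, loose on the counter. The shut lid's top is 186 mm above the underside. Its origin is the centre of its underside; its z points up and its -x side is the front, where the lid opens.
- tall_lid (a joint): Hinge angle of the tallest jar's lid, rad: 0 fully shut, flat on the rim; grows as the front edge rises, stop at 1.25; starts at 0.45 to 0.85. Stiff hinge (0.08 N m friction): the lid stays where it is left, no spring or catch. Hinge line parallel to the jar's y, at x = +50, z = 180 mm in the jar's frame (rear top edge).
- tall_lid_middle (a point): The lid is a black plate 104 mm square, 6 mm thick, with a front tab 34 mm wide reaching 120 mm from the hinge line; shut, it lies on a springy rubber seal at the rim that gives up to 6 mm at 2.5 N/mm. This is the point on top of the tallest jar's lid, in the middle of the plate, 52 mm from the hinge line; it moves with the lid.
- tall_lid_tab (a point): Point on top of the tallest jar's lid tab, 115 mm from the hinge line; it moves with the lid.
- middle_jar: A jar of the same make, 130 mm high to the rim, about 0.6 kg, loose, with the same kind of lid, standing open; to be left alone. Its origin is the centre of its underside; its z points up and its -x side is the front, where the lid opens.
- middle_lid (a joint): Hinge angle of the 130 mm jar's lid, rad: 0 fully shut, flat on the rim; grows as the front edge rises, stop at 1.25; starts at 0.45 to 0.85. Stiff hinge (0.08 N m friction): the lid stays where it is left, no spring or catch. Hinge line parallel to the jar's y, at x = +50, z = 130 mm in the jar's frame (rear top edge).
- middle_lid_tab (a point): Point on top of the 130 mm jar's lid tab, 115 mm from the hinge line; it moves with the lid.
- short_jar: A jar of the same make, 90 mm high to the rim, about 0.45 kg, loose, with the same kind of lid, standing open; to be left alone. Its origin is the centre of its underside; its z points up and its -x side is the front, where the lid opens.
- short_lid (a joint): Hinge angle of the 90 mm jar's lid, rad: 0 fully shut, flat on the rim; grows as the front edge rises, stop at 1.25; starts at 0.45 to 0.85. Stiff hinge (0.08 N m friction): the lid stays where it is left, no spring or catch. Hinge line parallel to the jar's y, at x = +50, z = 90 mm in the jar's frame (rear top edge).
- short_lid_tab (a point): Point on top of the 90 mm jar's lid tab, 115 mm from the hinge line; it moves with the lid.
- scoop: A loose aluminium sweet scoop lying on the counter, pan 88 x 56 mm with walls 24 to 30 mm high along +x of its origin, round handle 16 mm thick and 85 mm long along -x; origin on the underside where the handle meets the pan. To be left alone.
- tin: A loose round closed tin, 84 mm across, 50 mm high; origin at the centre of its underside. To be left alone.

How it is judged:
By the outcome, as a careful person would: the job done as asked, in the order asked, and still so for the second after the job is handed in, with the robot touching nothing.
It also fails if it takes over 32 s, if anything falls off the work surface, if the arm or the gripper's body presses on something with over 40 N, if the wrist force passes 120 N, or if a joint passes its speed limit or range.

## Working session

There is one attempt and no reset: what is moved stays moved. The work goes in short steps, Python scripts to look and compute and a tool call to move; the robot and the scene stay as the last step left them, time stands still between calls to the robot, and variables do not carry over. Pictures are saved under pics/ and viewed, at most 10 in all, crops included, and the job is handed in when it is done.

Besides the shell and the picture viewer there is one more tool, called after ">>>" as name(argument=value, ...), one argument or row to a line, values as JSON. carry_out: Moves the arm, as the interface text tells. Its arguments: {"type":"object","properties":{"plan":{"type":"array","items":{"type":"array","items":{"type":"number"}}},"grip":{"type":"number"},"grip_force":{"type":"number"}},"required":["plan"]}

```bash
mkdir -p pics; python3 - <<'E'
from bench import r,eyes
import cv2,json
for n in("scene","top"):
    cv2.imwrite(f"pics/{n}0.png",eyes.camera(n)[:,:,::-1])
    c=eyes.get_calibration(n);print({k:(v.tolist() if hasattr(v,'tolist') else v) for k,v in c.items()})
print(r.observe())
E
```

```text
{'intrinsics': [[439.8182954087753, 0.0, 274.3137613539019], [0.0, 439.8182954087753, 210.44896330090143], [0.0, 0.0, 1.0]], 'camera_from_world': [[0.22302017440485064, 0.9747927750632193, -0.006406831742643478, -128.7399428761769], [-0.6383920123886305, 0.15101657168131696, 0.7547513720398372, 267.16652085606773], [0.736693722198598, -0.16423471241540324, 0.6559796634888959, -1388.1322227052735], [0.0, 0.0, 0.0, 1.0]]}
{'intrinsics': [[472.7944787825254, 0.0, 280.6778545972612], [0.0, 472.7944787825254, 212.50016320513458], [0.0, 0.0, 1.0]], 'camera_from_world': [[0.00941292472977952, -0.9999522877507594, -0.0026113349179755583, -8.293551096924944], [0.9919595497296669, 0.009008030245642508, 0.1262343340427236, -607.7958633165748], [-0.12620478813479236, -0.003778572894086425, 0.9919970130190595, -1207.9053788734452], [0.0, 0.0, 0.0, 1.0]]}
{'time': 0.1, 'joints': array([-1.35049617,  0.42664123,  0.0738192 ,  1.6065294 , -0.03410002,
        1.11082565, -0.06712175]), 'joint_velocities': array([-0.0005799 , -0.00123982, -0.00142448, -0.00245237, -0.00049387,
        0.00155068, -0.00097343]), 'joint_efforts': array([ 8.36173422e-03, -9.51529598e+01,  3.77154887e+00, -4.64401531e+01,
        1.96646171e-02,  6.43606138e-03, -8.14290229e-05]), 'ee_pos': array([243.83508606, 629.02357385, 230.70445438]), 'eef_rot': array([-7.36676715e-05,  1.83859192e-01,  9.82952425e-01, -5.68086292e-04]), 'contact_force': array([ 0.76768503,  0.31187348, -0.06911264]), 'ft_torque': array([ 0.03124877,  0.02906325, -0.02172806]), 'grip_force': 0.0, 'gripper_width': 85.59394831611462}
```

View pics/scene0.png

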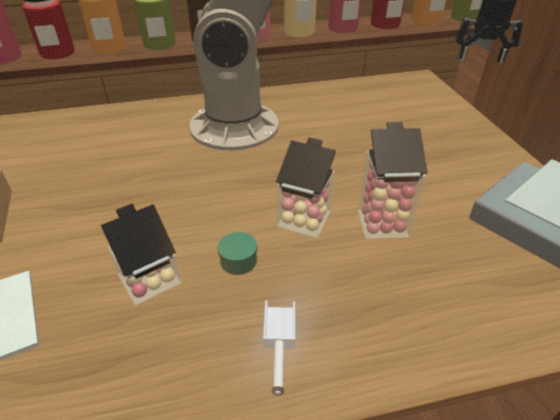

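View pics/top0.png

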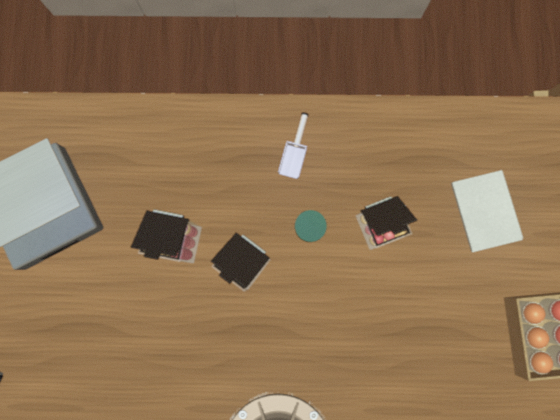

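The scene view shows the tall jar at about (392,190), with its tab (395,127) toward the robot. In the top view it is at about (165,237), with its tab at (152,253). Next I measure the lid corners in both views.

```bash
cat > h.py <<'E'
import numpy as np,cv2
from bench import r,eyes
def cal(n):
    c=eyes.get_calibration(n);return np.array(c["intrinsics"]),np.array(c["camera_from_world"])
def ray(n,p):
    K,T=cal(n);d=np.linalg.inv(K)@[p[0],p[1],1];d=d*[1,-1,-1]
    R=T[:3,:3];return -R.T@T[:3,3],R.T@d
def onz(n,p,z):
    o,d=ray(n,p);return o+d*(z-o[2])/d[2]
def tri(a,b):
    o1,d1=ray("scene",a);o2,d2=ray("top",b)
    s=np.linalg.lstsq(np.c_[d1,-d2],o2-o1,rcond=None)[0]
    p,q=o1+s[0]*d1,o2+s[1]*d2;return (p+q)/2,np.linalg.norm(p-q)
def proj(n,P):
    K,T=cal(n);c=T[:3,:3]@P+T[:3,3];u=K@(c*[1,-1,-1]);return u[:2]/u[2]
def contour(img,box):
    x0,y0,x1,y1=box;m=(img[y0:y1,x0:x1].max(2)<60).astype(np.uint8)
    cs=cv2.findContours(m,cv2.RETR_EXTERNAL,cv2.CHAIN_APPROX_NONE)[0]
    return max(cs,key=cv2.contourArea)+[x0,y0]
E
python3 - <<'E'
from h import *
ims=[]
for n,b in(("scene",(340,100,450,250)),("top",(115,195,225,280))):
    I=cv2.imread(f"pics/{n}0.png");c=contour(I[:,:,::-1],b)
    print(n,cv2.contourArea(c),cv2.approxPolyDP(c,2.,True)[:,0].tolist())
    x0,y0,x1,y1=b;C=cv2.resize(I[y0:y1,x0:x1],None,fx=4,fy=4,interpolation=2)
    cv2.polylines(C,[(cv2.approxPolyDP(c,2.,True)-[x0,y0])*4+2],True,(0,255,0),1)
    ims.append(cv2.copyMakeBorder(C,0,600-C.shape[0],0,440-C.shape[1],0))
o=np.hstack(ims);cv2.imwrite("pics/c.png",o[:,:800] if 0 else cv2.resize(o,(800,545)))
E
```

```text
scene 6.0 [[395, 178], [385, 180]]
top 1672.5 [[147, 211], [132, 246], [140, 247], [141, 250], [145, 248], [145, 255], [157, 257], [160, 252], [175, 254], [178, 249], [179, 251], [187, 219]]
```

View pics/c.png

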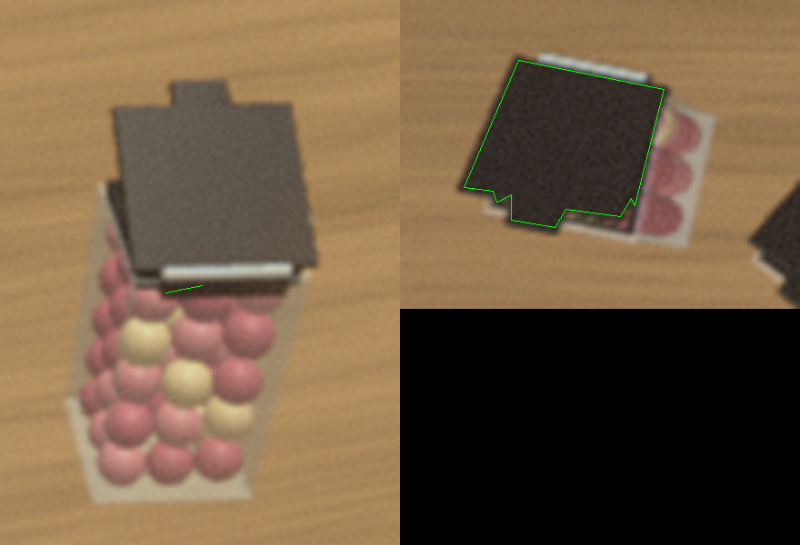

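The left crop (scene) gives hinge corners (377,174) and (427,173), front corners (371,130) and (420,129), and tab ends (387,123) and (402,122). The right crop (top view) gives the matching points (188,219), (147.5,211), (179,255), (131.5,247), (158,259) and (145.5,257). Next I triangulate them.

```bash
python3 - <<'E'
from h import *
S=dict(hR=(376.9,174.3),hL=(427.2,173.2),fR=(371.1,129.7),fL=(420,128.6),tR=(387,122.8),tL=(401.9,122.3))
T=dict(hR=(188.4,219.2),hL=(147.5,211),fR=(179,254.7),fL=(131.5,247.3),tR=(158.2,258.8),tL=(145.5,257.4))
P={}
for k in S: P[k],e=tri(S[k],T[k]);print(k,P[k].round(1),round(e,1))
n=np.linalg.norm
print(n(P['hR']-P['hL']),n(P['fR']-P['fL']),n(P['hR']-P['fR']),n(P['hL']-P['fL']),n((P['tR']+P['tL']-P['hR']-P['hL'])/2))
h=(P['hR']+P['hL'])/2;t=(P['tR']+P['tL'])/2;d=h-t
print("hinge",h,"tab",t,"yaw",np.arctan2(d[1],d[0]),"open",np.arctan2(-d[2],np.hypot(*d[:2])))
y=P['hL']-P['hR'];print("yaw from hinge",np.arctan2(-y[0],y[1]))
for p in((365.6,237.8),(408.8,236.7),(358.2,210)):print("base s",onz("scene",p,0).round(1))
for p in((193.7,262.7),(201.4,227.2)):print("base t",onz("top",p,0).round(1))
print(np.arctan2(*( -np.array([1,0]))),r.observe()['ee_pos'])
E
```

```text
hR [572.1 212.1 183.3] 2.1
hL [591.4 310.  182.8] 5.6
fR [488.9 222.7 235.6] 8.5
fL [504.  327.3 232.5] 5.5
tR [478.6 264.3 240.8] 3.7
tL [482.2 294.3 239.6] 7.5
99.71905365623296 105.69023678906433 98.86093566412664 102.04415437784611 117.76031818799657
hinge [581.76116976 261.05485572 183.05858474] tab [480.40423976 279.31392883 240.16262602] yaw -0.17823461638731497 open 0.5062688532569413
yaw from hinge -0.19408833704805598
base s [567.6 216.3   0. ]
base s [586.9 313.8   0. ]
base s [472.4 235.1   0. ]
base t [474.8 229.6   0. ]
base t [570.7 211.8   0. ]
-1.5707963267948966 [243.83508606 629.02357385 230.70445438]
```

The numbers fit the given sizes: the hinge is at z≈183, the lid is about 100 mm, and the tab reaches 118 mm. The hinge middle is at about (580,262), yaw is about -0.19 and the opening about 0.51 rad. Next I rise, shut the fingers and go above the lid, 78 mm from the hinge line.

>>> carry_out(
  plan=[
    [0,0,-4,0],
    [0,0,-8,0],
    [-3.7,-2.35,-8,-0.3],
    [-7.4,-4.7,-8,-0.6],
    [-11.1,-7.05,-8,-0.9],
    [-14.8,-9.4,-8,-1.2],
    [-18.5,-11.75,-8,-1.5],
    [-22.2,-14.1,-8,-1.7],
    [-25.9,-16.5,-8,-1.7],
    [-29.6,-18.8,-8,-1.7],
    [-33.3,-21.2,-8,-1.7],
    [-36.9,-23.5,-8,-1.7],
  ],
  grip=0,
)

```text
time: 1.3
ee_pos: [503.8, 275.0, 311.2]
eef_rot: [-0.0, 0.096, 0.995, -0.0]
contact_force: [0.8, 0.9, -0.1]
gripper_width: 0.4
grip_force: 0.0
```

>>> carry_out(
  plan=[
    [0,0,0,0],
    [0,0,0,0],
    [0,0,0,0],
    [0,0,0,0],
  ],
)

```text
time: 1.7
ee_pos: [502.3, 278.0, 311.1]
eef_rot: [-0.0, 0.095, 0.995, -0.0]
contact_force: [-0.1, 0.2, -1.3]
gripper_width: 0.3
grip_force: 0.0
```

```bash
python3 - <<'E'
from h import *
ims=[cv2.resize(eyes.camera(n)[b[1]:b[3],b[0]:b[2],::-1],(400,400)) for n,b in(("scene",(300,60,460,220)),("top",(90,160,250,320)))]
cv2.imwrite("pics/d.png",np.hstack(ims));s=r.observe();print(s)
E
```

```text
{'time': 1.8, 'joints': array([-0.84239204,  0.19798595,  0.26506814,  1.75060591, -0.05543533,
        1.20047114,  0.81843588]), 'joint_velocities': array([ 0.00107342, -0.001823  ,  0.00548035, -0.00117748,  0.00014332,
       -0.0001579 ,  0.00180375]), 'joint_efforts': array([ 1.49621135e-01, -6.83601594e+01,  3.62176046e+00, -4.81861317e+01,
        1.73822092e-02,  3.76578129e-03, -1.10553793e-02]), 'ee_pos': array([502.52541981, 277.73574194, 311.21100883]), 'eef_rot': array([-1.18706020e-04,  9.49480352e-02,  9.95482223e-01, -1.72762506e-05]), 'contact_force': array([ 0.5266529 , -0.20601468,  0.83217584]), 'ft_torque': array([ 0.006119  ,  0.00692769, -0.00383428]), 'grip_force': 0.0, 'gripper_width': -0.15879055439269824}
```

View pics/d.png

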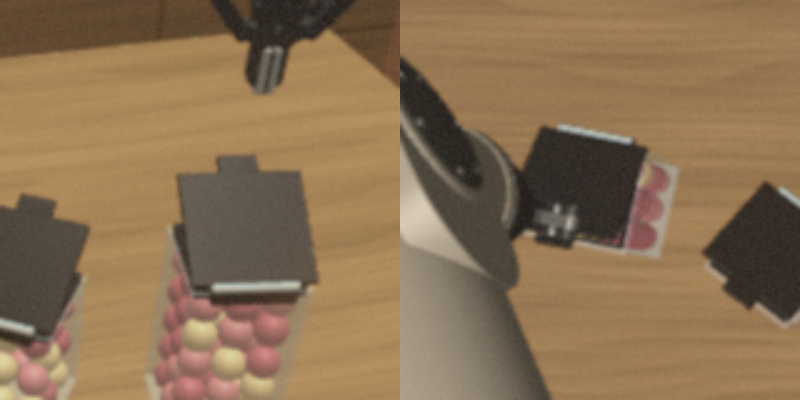

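The fingertips (scene crop (264,92), top crop (555,218)) are centred over the front half of the tall lid. The other jars are clear, so I descend slowly.

>>> carry_out(
  plan=[
    [0,0,2,0],
    [0,0,4,0],
    [0,0,5.5,0],
    [0,0,6.2,0],
    [0,0,6.6,0],
    [0,0,6.9,0],
    [0,0,7.2,0],
    [0,0,7.5,0],
    [0,0,7.8,0],
    [0,0,8.1,0],
    [0,0,8.4,0],
    [0,0,8.7,0],
  ],
)

```text
time: 3.0
ee_pos: [503.1, 276.9, 224.1]
eef_rot: [0.0, 0.096, 0.995, 0.0]
contact_force: [-0.7, -0.3, 0.9]
gripper_width: -0.1
grip_force: 0.3
```

>>> carry_out(
  plan=[
    [0,0,0.2,0],
    [0,0,0.4,0],
    [0,0,0.6,0],
    [0,0,0.8,0],
    [0,0,1.0,0],
    [0,0,1.2,0],
    [0,0,1.4,0],
    [0,0,1.6,0],
    [0,0,1.8,0],
    [0,0,2.0,0],
    [0,0,2.2,0],
    [0,0,2.4,0],
  ],
)

```text
time: 4.2
ee_pos: [503.1, 276.8, 200.1]
eef_rot: [-0.0, 0.096, 0.995, -0.0]
contact_force: [0.3, 0.0, 1.6]
gripper_width: 0.1
grip_force: 0.3
```

>>> carry_out(
  plan=[
    [0,0,0.1,0],
    [0,0,0.2,0],
    [0,0,0.3,0],
    [0,0,0.4,0],
    [0,0,0.5,0],
    [0,0,0.6,0],
    [0,0,0.7,0],
    [0,0,0.8,0],
    [0,0,0.9,0],
    [0,0,1.0,0],
    [0,0,1.0,0],
  ],
)

```text
time: 5.3
ee_pos: [503.0, 276.8, 190.2]
eef_rot: [-0.0, 0.096, 0.995, -0.0]
contact_force: [-0.5, 1.2, 0.2]
gripper_width: -0.0
grip_force: 0.2
```

```bash
python3 - <<'E'
from h import *
ims=[cv2.resize(eyes.camera(n)[b[1]:b[3],b[0]:b[2],::-1],(400,400)) for n,b in(("scene",(320,90,460,230)),("top",(90,160,250,320)))]
cv2.imwrite("pics/e.png",np.hstack(ims));s=r.observe();print(s['ee_pos'],s['contact_force'])
E
```

```text
[503.07450695 276.80861784 190.26341941] [-0.91956645 -0.55766001 -0.0382145 ]
```

View pics/e.png

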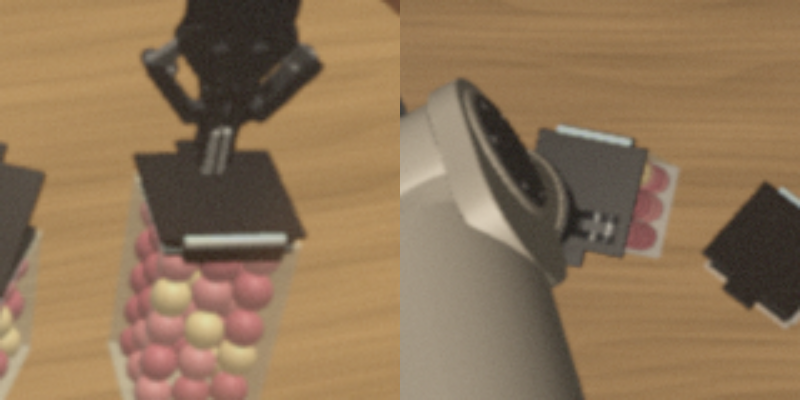

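The lid is nearly flat, the fingertips rest on it at scene crop (215,170), and the jar hasn't moved. I carry on in small steps, checking the force.

>>> carry_out(
  plan=[
    [0,0,0.05,0],
    [0,0,0.1,0],
    [0,0,0.15,0],
    [0,0,0.2,0],
    [0,0,0.25,0],
    [0,0,0.3,0],
    [0,0,0.35,0],
    [0,0,0.4,0],
    [0,0,0.4,0],
    [0,0,0.4,0],
  ],
)

```text
time: 6.4
ee_pos: [503.1, 276.8, 186.3]
eef_rot: [-0.0, 0.096, 0.995, -0.0]
contact_force: [-0.8, -0.6, 0.3]
gripper_width: 0.2
grip_force: 0.2
```

>>> carry_out(
  plan=[
    [0,0,0.05,0],
    [0,0,0.1,0],
    [0,0,0.15,0],
    [0,0,0.15,0],
    [0,0,0.15,0],
  ],
)

```text
time: 6.9
ee_pos: [503.0, 276.9, 184.8]
eef_rot: [-0.0, 0.096, 0.995, 0.0]
contact_force: [-0.7, -0.4, 2.0]
gripper_width: 0.2
grip_force: 1.1
```

>>> carry_out(
  plan=[
    [0,0,0.05,0],
    [0,0,0.1,0],
    [0,0,0.15,0],
    [0,0,0.15,0],
    [0,0,0.15,0],
  ],
)

```text
time: 7.4
ee_pos: [503.1, 276.9, 183.4]
eef_rot: [0.0, 0.096, 0.995, 0.0]
contact_force: [-2.2, -0.4, 5.3]
gripper_width: -0.4
grip_force: 2.7
```

>>> carry_out(
  plan=[
    [0,0,0.05,0],
    [0,0,0.1,0],
    [0,0,0.1,0],
    [0,0,0.1,0],
  ],
)

```text
time: 7.8
ee_pos: [503.1, 276.9, 182.6]
eef_rot: [0.0, 0.096, 0.995, 0.0]
contact_force: [-3.0, -0.0, 7.8]
gripper_width: -0.1
grip_force: 3.7
```

>>> carry_out(
  plan=[
    [0,0,-0.1,0],
    [0,0,-0.2,0],
    [0,0,-0.3,0],
    [0,0,-0.5,0],
    [0,0,-1,0],
    [0,0,-2,0],
    [0,0,-4,0],
    [0,0,-7,0],
    [0,0,-10,0],
    [0,0,-12,0],
  ],
)

```text
time: 8.8
ee_pos: [503.5, 276.9, 305.3]
eef_rot: [0.001, 0.096, 0.995, 0.001]
contact_force: [0.5, -0.1, -0.9]
gripper_width: -0.1
grip_force: 0.0
```

>>> carry_out(
  plan=[
    [3,2,0,0],
    [6,4,0,0],
    [9,6,0,0],
    [12,8,0,0],
    [15,10,0,0],
    [18,12,0,0],
    [21,14,0,0],
    [24,16,0,0],
    [24,16,0,0],
    [24,16,0,0],
  ],
)

```text
time: 9.8
ee_pos: [297.6, 480.0, 302.8]
eef_rot: [0.0, 0.095, 0.995, 0.0]
contact_force: [0.5, 0.7, -0.2]
gripper_width: -0.1
grip_force: 0.0
```

```bash
python3 - <<'E'
from h import *
ims=[cv2.resize(eyes.camera(n)[b[1]:b[3],b[0]:b[2],::-1],(400,400),interpolation=2) for n,b in(("scene",(340,110,450,220)),("top",(115,180,225,290)))]
cv2.imwrite("pics/f.png",np.hstack(ims));s=r.observe();print(s['ee_pos'],s['contact_force'])
# expected lid corners, open angle 0
h=np.array([580,262,0]);f=np.array([-.982,.189,0]);l=np.array([.189,.982,0])
for a,b in((0,52),(0,-52),(104,52),(104,-52),(120,17),(120,-17)):
    for z in(186,196) if a>50 else (186,):
        P=h+f*a+l*b+[0,0,z];q=(proj("scene",P)-[340,110])*3.636;w=(proj("top",P)-[115,180])*3.636;print(a,b,z,q.round(),w.round()+[400,0])
E
```

```text
[298.82177018 479.01839941 302.73652044] [0.89923337 0.09773778 0.52165787]
0 52 186 [317. 223.] [508. 113.]
0 -52 186 [129. 228.] [666. 145.]
104 52 186 [265. 122.] [469. 273.]
104 52 196 [269. 107.] [464. 272.]
104 -52 186 [ 93. 126.] [630. 305.]
104 -52 196 [ 96. 112.] [626. 305.]
120 17 186 [201. 109.] [517. 309.]
120 17 196 [204.  95.] [513. 308.]
120 -17 186 [146. 110.] [570. 319.]
120 -17 196 [148.  96.] [566. 319.]
```

View pics/f.png

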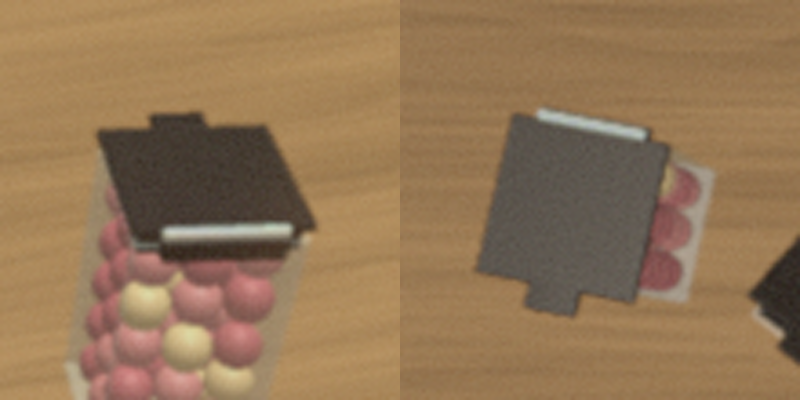

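The lid lies flat. Its corners in the scene crop, (97,132) and (267,126), match the shut prediction, the seal force started at z≈185–186 as expected, and the jar base corner (686,300) is unchanged. The hand is clear, so I hand in.

```bash
python3 -c "
from bench import r
print(r.close_job())"
```

```text
the job is handed in; nothing more can be done
None
```

The tall jar's lid is pressed shut with about 8 N at most; in the last pictures the jar has not moved, the hand was withdrawn without going near the other things, and the job is handed in.

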